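# Load the battery tube and hold the bayonet cap home

### The arm

A 6-joint arm with a two-finger parallel gripper is mounted at the origin on the work surface. World frame = base frame: x ahead of the robot, y to its left, z up, the work surface at z = 0. Lengths are in m, angles in rad, forces in N, time in s.
With the tool pointing down it reaches from about 0.35 to 0.875 m from the base axis. Payload 15.5 kg.
Tool frame: the origin (TCP) lies midway between the tips of the shut fingers; the grasp point (between the pads) lies ctrl.grasp_offset behind it (ctrl.grasp_offset is the distance from the TCP to the grasp point, in m); z points along the fingers, y is the line along which they close (so a half turn about z gives the same grasp; the last joint's range is limited). The gripper opens to 85 mm and grips with 20 to 120 N. Pads are 22 mm wide; open, the fingers measure 114 mm over their backs; the gripper's body (76 mm by 85 mm) begins 54 mm behind the grasp point. The pads swing forward as they close: fully open they stand 13 mm farther back than shut.
Start: joints at [-1.371, 0.494, 1.345, -0, 1.302, -0.096], TCP at [0.182, -0.598, 0.231] pointing down, gripper open.
Joint ranges: [-2.91, 2.91], [-0.82, 2.16], [0.22, 2.67], [-1.22, 4.37], [0.12, 2.79], [-3.08, 3.08]. Speed limits (rad/s): [1.89, 1.89, 2.57, 3.01, 3.01, 3.01].

### API

Orientations are given as a unit quaternion [w, x, y, z].
In Python, from cell import ctrl gives the robot as it stands. Calls block until the motion is done:
- ctrl.movep(position, orientation): joint-space move of the TCP to a pose.
- ctrl.move_linear(position, orientation=None, velocity=0.15, threshold=None): straight line of the TCP; orientation=None keeps the orientation; velocity is the mean speed in m/s. With threshold (N) it stops when the force on the tool has changed by that much, and returns True; else False.
- ctrl.movej(angles): joint-space move.
- ctrl.set_gripper(opening, grip_force=None): finger opening in m; grip_force is the grip in N (None keeps the last); returns when the fingers have stopped.
- ctrl.dwell(seconds).
- ctrl.ik(position, orientation): joint angles nearest the present ones, or None.
- ctrl.read_state(): the state.
- ctrl.snapshot(name): name is "scene" or "top"; returns a dict with "pixels" (480x640x3 uint8, red, green, blue), "depth" (480x640 float32, m along the optical axis (not along the pixel's ray), 0 where there is no reading), "fx", "fy", "cx", "cy" (pixels), "T" (4x4, takes a point from camera to world coordinates). Camera axes: x right, y down, z forward; pixel columns grow to the right and rows downward; lengths in m; the calibration is good to about 2 mm. A picture is of the moment at which its call begins.
A pose or a line that the arm cannot do raises ctrl.Unreachable and nothing moves.
- ctrl.sign_off(): hands the job in; it is judged then, once.
The state is a dict: "clock": time; "joint_positions": joint angles; "joint_vel": joint speeds; "tau": joint torques, N m; "eef_pos": TCP position; "eef_rot": TCP orientation; "force": force on the tool from outside, world axes, zero at the start; "ft_torque": the same for the moment, N m; "gripper_width": finger opening in m; "grip_force": force on a finger pad.
Only numpy, scipy, OpenCV 4.12 (cv2) and the standard library are available. Lean on these libraries where they do the work, as an engineer would, in place of code of your own. Each camera call takes 0.05 s, during which the arm holds its last target. There are 200 camera calls.

### The job

Slide the medium-sized battery cell (26 mm across), nub end up, into the upright battery tube of the grey test set, then fit the bayonet cap: enter its two lugs through the tube's two slots, push it down against the spring and turn it a quarter turn clockwise seen from above. Finish while still gripping the cap and holding it pushed fully home, its rim flush on the tube's collar (by itself the spring would lift it a few millimetres). Leave everything else on the bench where it is.

Things in the scene. Friction and masses are not known exactly. Their poses are not given: they have to be found in the camera images.
- cell: the cell to load: upright grey cylinder 26 mm across and 50 mm tall including a nub 8 mm across and 2 mm high on top; its foot is bevelled 2.5 mm; about 65 g. Origin: centre of its underside, z up to the nub. Stands on the bench among two cells of other sizes with the same wrap.
- cap: bayonet cap, standing on its stem on the bench, about 45 g. Origin: centre of the stem's lower end, z up. Aluminium stem 26 mm across, tip tapered to 20 mm over its lowest 3 mm; black rim disc 48 mm across from z = 16 to 21 mm; white bar grip above it. A half turn about z looks and fits the same.
- cap_lugs (a point): middle of the cap's two lugs, 5 mm above the cap's origin, axes as the cap. The lugs stick out of the stem along +x and -x: 38 mm over their ends, 7 mm wide, 5 mm high.
- lug_end (a point): middle of the outer end of the lug on the cap's +x side, 19 mm from the cap's axis, axes as the cap
- cap_grip (a point): centre of the cap's bar grip, 33.5 mm above the cap's origin, axes as the cap. The bar is 36 mm long along x (parallel to the lugs), 12 mm thick in y, 25 mm high.
- cap_rim (a point): centre of the underside of the cap's rim disc, 16 mm above the cap's origin, axes as the cap; this face sits on the collar when the cap is home
- testset: grey optical test set, fixed to the bench; body 100 mm (x) by 150 mm (y, from -105 to +45 mm of its origin) and 63 mm high, with a screen at its -y end. Origin: on the bench, on the axis of the battery tube, which opens upward.
- collar (a point): centre of the battery tube's mouth, on the flat top of its collar, 80 mm above the bench; axes as the test set. Collar 56 mm across, 17 mm high; bore 28.5 mm across. Its top flange is 5 mm thick; two slots in it, on the +x and -x sides of the bore, 11 mm wide at the bore and 42 mm over their ends, let the lugs through.
- chamber (a point): 5 mm below the collar point, at the flange's underside. Below it is a chamber 42 mm across, 12 mm deep, where the lugs turn: clockwise from above 90 degrees (hard stop about 10 degrees later; the other way is stopped after about 10). The cap can turn once its rim is under 3.5 mm above the collar; turned and let go, the spring lifts it to there.
- plunger (a joint): travel of the spring plunger in the tube, m: 0 with only the cell on it (cell's underside 58 mm, nub top 8 mm below the collar point; a cell let go with its foot in the bore slides there by itself), 0.008 with the cap home; 4.2 N at 0 plus 600 N/m. The stem meets the nub when the rim is 8 mm above the collar.
- fat_cell: leave alone: standing cell 34 mm across, 61 mm tall, too big for the tube; origin at its underside
- thin_cell: leave alone: standing cell 14.5 mm across, 50 mm tall, too thin for the tube; origin at its underside
- tape: leave alone: black roll of tape lying flat, 72 mm across, 19 mm high; origin at its underside
- screwdriver: leave alone: screwdriver, 180 mm long, lying
- pliers: leave alone: pliers with yellow handles, 145 mm long, 14 mm high, lying; origin near the middle, jaws to +x
- adapters: leave alone: green block of fibre adapters, 36 by 50 mm, 12 mm high; origin at its underside
- junction_box: leave alone: open grey junction box 100 by 100 mm, 55 mm high; origin at its underside
There are look-alikes about, which are no part of the job. Leave any blue or turquoise look-alike of the cap alone.

How it is judged:
On the way, in this order (a step that is already met when the one before it is completed fails the run):
1. the cell is down in the tube, nub up (horizontal distance between cell and collar below 0.005 m and angle between cell's own z axis and vertical below 0.12 rad and z of cell in the frame of collar below -0.052 m), for 0.2 s.
2. the cap is entered, its lugs in the slots, not yet turned (z of cap_rim in the frame of collar below 0.008 m and horizontal distance between cap_rim and collar below 0.005 m and angle between the x axis of cap and the x axis of collar, either way round below 0.4 rad).
At the end, for the whole second after the job is handed in: Cell nub up in the tube (5 mm, 0.12 rad), pressed 6 mm or more down on the plunger; cap centred within 4 mm, upright within 0.1 rad, a quarter turn from the slots within 0.3 rad, rim within 2 mm of the collar; fingers holding it (over 3 N) (horizontal distance between cell and collar below 0.005 m and angle between cell's own z axis and vertical below 0.12 rad and value of joint plunger above 0.006 m and z of cap_rim in the frame of collar between -0.003 and 0.002 m and horizontal distance between cap_rim and collar below 0.004 m and angle between cap's own z axis and vertical below 0.1 rad and angle between the x axis of cap and the y axis of collar, either way round below 0.3 rad and contact force between the fingers and cap above 3 N); the arm keeps its last pose, push and grip.
It fails at once if the entered cap was forced round anticlockwise past its stop (z of cap_rim in the frame of collar below 0.008 m and horizontal distance between cap_rim and collar below 0.005 m and ((x of lug_end in the frame of collar above 0.007 m and y of lug_end in the frame of collar above 0.0095 m) or (x of lug_end in the frame of collar below -0.007 m and y of lug_end in the frame of collar below -0.0095 m))).
It fails at once if another thing on the bench was pushed more than 30 mm away or tipped over (distance of any of fat_cell, thin_cell, tape, screwdriver, pliers, adapters, junction_box from where it was at the start of the episode above 0.03 m or angle between any of fat_cell, thin_cell's own z axis and vertical above 0.6 rad).
It also fails if it takes over 64 s, if anything falls off the work surface, if the arm or the gripper's body presses on something with over 40 N, if the wrist force passes 120 N, or if a joint passes its speed limit or range.

## Working session

There is one attempt and no reset: what is moved stays moved. The work goes in short steps, each a Python script; the robot and the scene stay as the last script left them, time stands still between calls to the robot, and variables do not carry over. Pictures are saved under pics/ and viewed, at most 10 in all, crops included, and the job is handed in when it is done.

```bash
ls; mkdir -p pics; python3 - <<'E'
from cell import ctrl
import cv2,numpy as np,pickle
print(ctrl.grasp_offset, ctrl.read_state())
for n in("scene","top"):
    s=ctrl.snapshot(n); pickle.dump(s,open(f"{n}0.pkl","wb"))
    cv2.imwrite(f"pics/{n}0.png",s["pixels"][:,:,::-1]); print(n,s["fx"],s["fy"],s["cx"],s["cy"],np.round(s["T"],3).tolist())
E
```

```text
pics
0.0187 {'clock': 0.0, 'joint_positions': array([-1.37050376e+00,  4.94208012e-01,  1.34614631e+00,  3.99682113e-06,
        1.30251985e+00, -9.55061295e-02]), 'joint_vel': array([ 3.74185523e-04, -3.95618176e-04,  7.05786067e-05, -1.47632262e-03,
       -9.98325868e-04, -1.43679286e-04]), 'tau': array([-1.45836122e-03, -8.82158732e+01, -3.83868027e+01, -8.49251182e-05,
        1.01367105e-02, -7.35604635e-05]), 'eef_pos': array([ 0.18211559, -0.59748629,  0.23067968]), 'eef_rot': array([-6.39982042e-04,  9.89082688e-01,  1.47360187e-01, -3.16322020e-05]), 'force': array([-0.80095442, -0.22804046,  0.57496904]), 'ft_torque': array([-0.00090003,  0.01893289,  0.0375466 ]), 'grip_force': 0.0, 'gripper_width': 0.08535514457800225}
scene 612.5519405023828 612.5519405023828 317.49094283088783 239.64036971461238 [[0.659, 0.561, -0.501, 1.164], [0.752, -0.479, 0.452, -0.556], [0.013, -0.675, -0.738, 0.935], [0.0, 0.0, 0.0, 1.0]]
top 554.8862816534712 554.8862816534712 324.3444061027094 237.64510045254292 [[0.002, -0.997, 0.071, 0.477], [-1.0, -0.001, 0.016, -0.042], [-0.016, -0.071, -0.997, 1.354], [0.0, 0.0, 0.0, 1.0]]
```

View pics/top0.png

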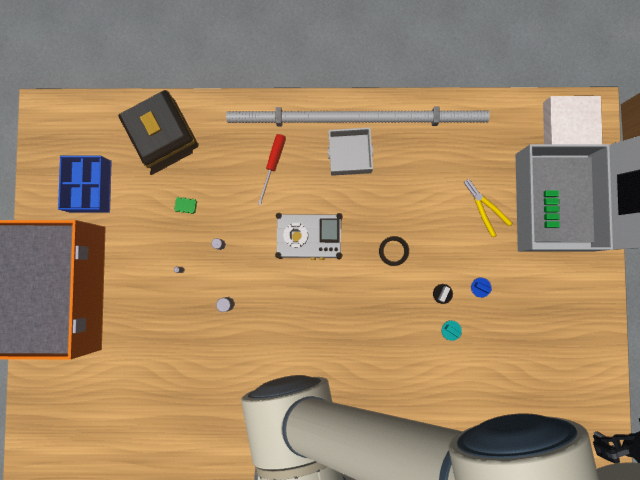

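View pics/scene0.png

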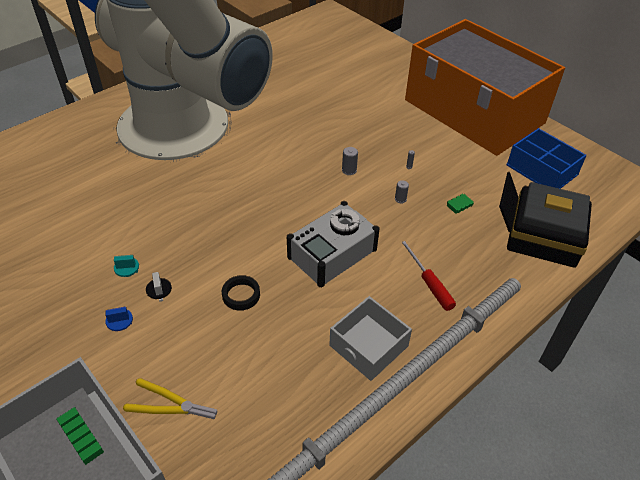

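```bash
python3 - <<'E'
import cv2,numpy as np,pickle
T=pickle.load(open("top0.pkl","rb"))["pixels"][:,:,::-1];S=pickle.load(open("scene0.pkl","rb"))["pixels"][:,:,::-1]
def c(i,u,v,w=32,h=36): return cv2.resize(i[v-h:v+h,u-w:u+w],(256,288),interpolation=cv2.INTER_CUBIC)
m=np.vstack([np.hstack([c(T,218,244),c(T,305,236),c(T,443,294)]),np.hstack([c(S,402,192),c(S,342,225),c(S,158,287)])])
cv2.imwrite("pics/crop.png",m)
E
```

```text
(no output)
```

View pics/crop.png

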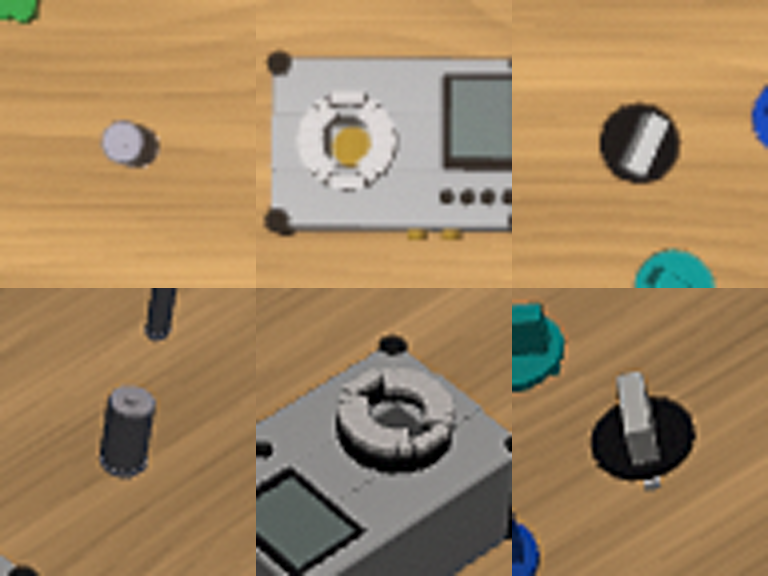

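```bash
cat > vis.py <<'E'
import cv2,numpy as np
def ray(s,u,v,z):
    d=s["T"][:3,:3]@np.array([(u-s["cx"])/s["fx"],(v-s["cy"])/s["fy"],1]); o=s["T"][:3,3]
    return (o+d*(z-o[2])/d[2])
def cloud(s):
    v,u=np.mgrid[:480,:640]; d=s["depth"]
    p=np.stack([(u-s["cx"])/s["fx"]*d,(v-s["cy"])/s["fy"]*d,d],-1)
    w=p@s["T"][:3,:3].T+s["T"][:3,3]; w[d==0]=np.nan; return w
def band(s,c,r,zlo,zhi):
    w=cloud(s); m=(np.hypot(w[...,0]-c[0],w[...,1]-c[1])<r)&(w[...,2]>zlo)&(w[...,2]<zhi)
    return w[m],m
def rect(xy):
    (cx,cy),(a,b),t=cv2.minAreaRect((xy[:,:2]*1000).astype(np.float32)); return [round(q,1) for q in(cx,cy,a,b,t)]
def circ(xy):
    (x,y),r=cv2.minEnclosingCircle((xy[:,:2]*1000).astype(np.float32)); return [round(q,1) for q in(x,y,r)]
E
python3 - <<'E'
from vis import *; import pickle
A={n:pickle.load(open(n+"0.pkl","rb")) for n in("top","scene")}
t=A["top"]
c=ray(t,217,244,.048);k=ray(t,295,236,.08);p=ray(t,443,294,.03);b=ray(t,309,236,.063)
print(c,k,p)
for n,s in A.items():
    w,_=band(s,c,.03,.042,.06);print(n,"cell",len(w),circ(w),np.median(w,0))
    w,_=band(s,k,.04,.075,.086);print("collar",len(w),circ(w),w[:,2].mean())
    w,_=band(s,b,.11,.058,.068);print("body",len(w),rect(w))
    w,_=band(s,p,.035,.016,.026);print("rim",len(w),circ(w))
    w,_=band(s,p,.035,.041,.05);print("bar",len(w),rect(w),w[:,2].mean())
    w,_=band(s,p,.035,.035,.05);print("bar",len(w),rect(w))
    hsv=cv2.cvtColor(s["pixels"],cv2.COLOR_RGB2HSV)
    def blob(x,y,z,R,mask):
        o=s["T"][:3,:3].T@(np.array([x,y,z])-s["T"][:3,3]);u,v=o[0]/o[2]*s["fx"]+s["cx"],o[1]/o[2]*s["fy"]+s["cy"]
        yy,xx=np.nonzero(mask); q=np.hypot(xx-u,yy-v)<R
        return np.array([ray(s,i,j,z) for i,j in zip(xx[q],yy[q])])
    w=blob(*c[:2],.048,12,(hsv[...,1]<50)&(hsv[...,2]>115)); print("cell col",circ(w),rect(w),w.mean(0)*1000)
    w=blob(*p[:2],.046,14,(hsv[...,1]<50)&(hsv[...,2]>170)); print("bar col",rect(w),w.mean(0)*1000)
    w=blob(*p[:2],.021,20,(hsv[...,2]<60)); print("rim col",circ(w),rect(w))
    w=blob(*k[:2],.080,20,(hsv[...,1]<30)&(hsv[...,2]>205)); print("ring col",circ(w),rect(w))
E
```

```text
[0.55483211 0.23324037 0.048     ] [0.5716436  0.04648373 0.08      ] [ 0.43809272 -0.30156988  0.03      ]
top cell 95 [558.1, 235.4, 13.4] [0.55724849 0.23427269 0.04741007]
collar 289 [575.4, 46.3, 28.4] 0.07927105733307824
body 2175 [575.5, 16.0, 154.9, 105.2, 89.2]
rim 199 [439.4, -302.4, 23.8]
bar 69 [439.4, -302.7, 11.9, 35.1, 67.7] 0.045153767970154975
bar 86 [439.3, -302.6, 13.3, 35.4, 67.6]
cell col [557.2, 235.5, 12.1] [557.2, 234.5, 23.7, 21.4, 1.0] [556.94729148 235.11124942  48.        ]
bar col [439.2, -302.0, 10.3, 33.5, 66.2] [ 439.28354115 -302.14692537   46.        ]
rim col [438.9, -301.8, 22.7] [439.0, -302.2, 43.3, 44.0, 44.7]
ring col [574.8, 46.5, 27.8] [575.2, 46.5, 54.0, 53.8, 45.2]
scene cell 91 [556.9, 234.4, 14.4] [0.55945868 0.23346523 0.04722673]
collar 387 [574.4, 46.2, 31.2] 0.07878877235869265
body 2435 [576.7, 16.6, 159.3, 107.5, 89.1]
rim 315 [439.1, -303.3, 24.9]
bar 109 [440.3, -303.3, 11.8, 37.9, 65.3] 0.04483669314438817
bar 126 [440.3, -303.3, 11.8, 37.9, 65.3]
cell col [558.0, 234.6, 11.3] [558.6, 234.9, 21.4, 19.2, 43.7] [557.67817699 235.0107869   48.        ]
bar col [439.8, -302.9, 10.3, 32.3, 65.7] [ 445.81813905 -305.38065411   46.        ]
rim col [441.3, -303.7, 24.4] [441.5, -303.5, 46.2, 46.7, 18.1]Traceback (most recent call last):
  File "<stdin>", line 21, in <module>
  File "vis.py", line 15, in circ
    (x,y),r=cv2.minEnclosingCircle((xy[:,:2]*1000).astype(np.float32)); return [round(q,1) for q in(x,y,r)]
                                    ~~^^^^^^
IndexError: too many indices for array: array is 1-dimensional, but 2 were indexed
```

Candidates are the cells at top-view pixels (218,244) medium, (224,304) fat and (178,269) thin, and the caps at (443,294) black/white, (481,287) blue and (452,330) turquoise. I choose the cell at (218,244) and the cap at (443,294). The crop confirms both: a measured 26 mm circle at 48 mm height, and a white 36x12 mm bar on a black rim. The tube is at (296,236), with slots along ±x of the test set.

```bash
cat > rob.py <<'E'
from cell import ctrl
import numpy as np
CELL=(.5575,.2349); COL=(.5750,.0463); CAP=(.4396,-.3027)
def q(deg): a=np.radians(deg)/2; return [0,np.cos(a),np.sin(a),0]
def st(m=""):
    s=ctrl.read_state(); print(m,"t=%.1f"%s["clock"],"p",np.round(s["eef_pos"]*1000,1),"F",np.round(s["force"],1),"M",np.round(s["ft_torque"],2),"w %.1f g %.1f"%(s["gripper_width"]*1000,s["grip_force"]),"j",np.round(s["joint_positions"],2))
E
python3 - <<'E'
from rob import *; import pickle
ctrl.set_gripper(.06,40)
ctrl.movep([*CELL,.16],q(180)); st("above")
ctrl.move_linear([*CELL,.023],q(180),velocity=.1)
ctrl.set_gripper(.015); st("grip")
ctrl.move_linear([*CELL,.18],velocity=.15); st("up")
ctrl.movep([*COL,.18],q(180)); st("over")
from vis import *
for n in("scene","top"):
    s=ctrl.snapshot(n); pickle.dump(s,open(n+"1.pkl","wb")); cv2.imwrite(f"pics/{n}1.png",s["pixels"][100:340,200:520,::-1].repeat(2,0).repeat(2,1))
E
```

```text
above t=3.7 p [557.8 234.3 160.1] F [-0.8 -0.6 -0.5] M [-0.06 -0.   -0.03] w 60.1 g 0.0 j [ 0.3   0.54  1.48 -0.    1.12 -1.27]
grip t=5.6 p [557.7 235.   23.4] F [-0.5 -1.   5.4] M [0.01 0.2  0.  ] w 24.4 g 39.1 j [ 0.3   0.72  1.58  0.    0.84 -1.27]
up t=6.8 p [557.  234.8 179.1] F [ 0.3  0.  -0.4] M [-0.02 -0.03  0.  ] w 24.7 g 39.2 j [ 0.3   0.52  1.46  0.    1.16 -1.27]
over t=7.6 p [574.9  46.3 179.6] F [-0.1  0.2 -0.9] M [ 0.03 -0.06 -0.01] w 24.2 g 39.3 j [-0.02  0.48  1.53  0.    1.13 -1.59]
```

View pics/scene1.png

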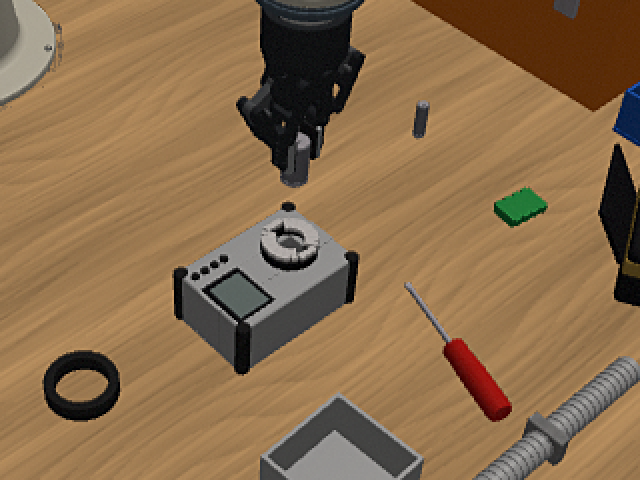

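The cell hangs upright in the fingers (picture pixel 295,165) over the collar (290,243). Next I lower it.

```bash
python3 - <<'E'
from rob import *; import pickle
ctrl.move_linear([*COL,.110],q(180),velocity=.12)
h=ctrl.move_linear([*COL,.085],q(180),velocity=.03,threshold=8); st(f"in {h}")
E
```

```text
in False t=9.4 p [575.1  46.3  85.1] F [ 0.2  0.9 -1. ] M [-0.07 -0.02  0.06] w 24.3 g 39.3 j [-0.02  0.61  1.62  0.    0.92 -1.59]
```

```bash
python3 - <<'E'
from rob import *; import pickle
from vis import *
ctrl.set_gripper(.045); ctrl.dwell(.3)
ctrl.move_linear([*COL,.2],velocity=.15)
A=156.7
ctrl.movep([*CAP,.14],q(A)); st("above cap")
for n in("scene","top"):
    s=ctrl.snapshot(n); pickle.dump(s,open(n+"2.pkl","wb")); 
    w,_=band(s,COL,.012,-.1,.2); print(n,len(w),np.percentile(w[:,2],[5,50,95]),w.mean(0))
    if n=="top":i=cv2.resize(s["pixels"][215:257,270:324,::-1],(432,336),interpolation=2)
    else:j=cv2.resize(s["pixels"][200:242,315:369,::-1],(432,336),interpolation=2); k=cv2.resize(s["pixels"][200:326,100:262,::-1],(432,336),interpolation=2)
cv2.imwrite("pics/c2.png",cv2.resize(np.hstack([i,j,k]),(798,207)))
E
```

```text
above cap t=12.4 p [ 440.2 -302.   140.1] F [ 0.3 -0.1  0. ] M [0.01 0.03 0.01] w 44.8 g 0.0 j [-0.71  0.48  1.68  0.    0.98 -1.88]
scene 52 [0.06745735 0.06979551 0.07356083] [0.57451254 0.04835553 0.07006417]
top 85 [0.0419492  0.06930075 0.07390816] [0.57442433 0.04610051 0.06626148]
```

View pics/c2.png

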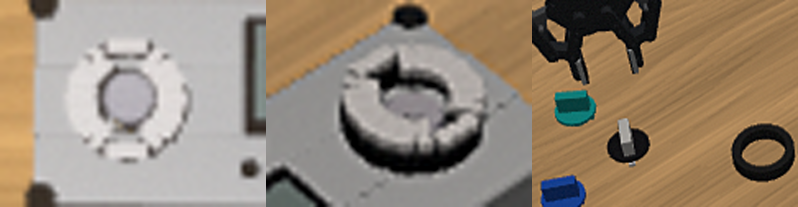

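The cell is down in the tube: its top face sits about 10 mm below the collar, as specified, and the slots are at ±x. The cap is undisturbed below the gripper.

```bash
python3 - <<'E'
from rob import *; import pickle
from vis import *
A=156.7
ctrl.move_linear([*CAP,.05],q(A),velocity=.12)
h=ctrl.move_linear([*CAP,.0245],q(A),velocity=.05,threshold=10); st(f"down {h}")
ctrl.set_gripper(.004,80); st("grip")
ctrl.move_linear([*CAP,.2],velocity=.12); st("up")
ctrl.movep([*COL,.2],q(179.15)); ctrl.dwell(.3); st("over")
for n in("scene","top"):
    s=ctrl.snapshot(n); pickle.dump(s,open(n+"3.pkl","wb"))
    if n=="scene": cv2.imwrite("pics/s3.png",cv2.resize(s["pixels"][100:260,270:430,::-1],(600,600),interpolation=2))
E
```

```text
down False t=14.0 p [ 439.5 -302.7   24.4] F [-0.2 -0.1 -0.1] M [-0.01 -0.03  0.03] w 44.7 g 0.0 j [-0.71  0.66  1.76 -0.    0.72 -1.88]
grip t=14.4 p [ 439.7 -302.8   24.7] F [0.4 0.7 3.1] M [ 0.03 -0.04  0.02] w 10.0 g 79.8 j [-0.71  0.66  1.76  0.    0.72 -1.88]
up t=16.0 p [ 439.3 -302.5  199.4] F [0.8 0.2 0.2] M [-0.08  0.    0.  ] w 10.2 g 79.7 j [-0.71  0.4   1.61  0.    1.13 -1.88]
over t=17.7 p [575.   45.6 200. ] F [-0.   1.4 -1. ] M [-0.    0.03 -0.04] w 10.6 g 79.7 j [-0.02  0.46  1.51 -0.    1.18 -1.58]
```

View pics/s3.png

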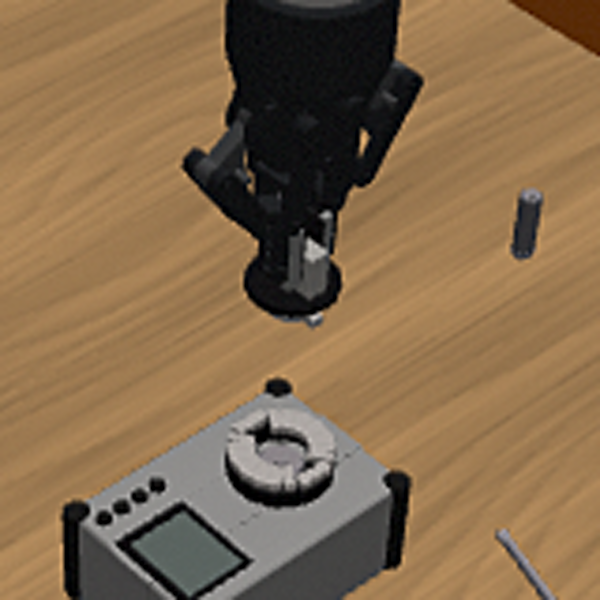

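Cap held level, with its lug (pixel 313,322) facing the +x slot. Next I enter it slowly under force watch.

```bash
python3 - <<'E'
from rob import *
Q=q(179.15)
ctrl.move_linear([*COL,.108],Q,velocity=.12); st("pre")
h=ctrl.move_linear([*COL,.0975],Q,velocity=.02,threshold=8); st(f"enter {h}")
if not h:
    h=ctrl.move_linear([*COL,.0882],Q,velocity=.015,threshold=22); ctrl.dwell(.2); st(f"press {h}")
E
```

```text
pre t=18.8 p [575.4  46.3 108.6] F [ 0.1 -0.3 -0.7] M [ 0.01  0.05 -0.02] w 10.6 g 79.7 j [-0.02  0.57  1.6   0.    0.97 -1.58]
enter False t=19.4 p [575.   46.3  97.5] F [-0.2  0.1 -1.2] M [-0.03 -0.03 -0.03] w 10.4 g 79.7 j [-0.02  0.59  1.61  0.    0.95 -1.58]
press True t=20.3 p [575.4  46.3  88.8] F [-1.4  0.3  9.9] M [ 0.01  0.3  -0.04] w 10.2 g 81.4 j [-0.02  0.6   1.61 -0.    0.93 -1.58]
```

```bash
python3 - <<'E'
from rob import *; import pickle
from vis import *
p=ctrl.read_state()["eef_pos"][2]
for a in (150,120,89.15):
    ctrl.move_linear([*COL,.0886],q(a),velocity=.02); st(f"turn {a}")
h=ctrl.move_linear([*COL,.0872],q(89.15),velocity=.01,threshold=25); ctrl.dwell(.4); st(f"push {h}")
s=ctrl.snapshot("scene"); cv2.imwrite("pics/s4.png",cv2.resize(s["pixels"][140:260,290:410,::-1],(600,600),interpolation=2))
E
```

```text
turn 150 t=20.9 p [575.3  46.   88.9] F [-1.6 -2.9  9.3] M [-0.52  0.06  0.02] w 10.2 g 81.0 j [-0.02  0.6   1.61 -0.    0.93 -1.07]
turn 120 t=21.6 p [574.9  45.7  88.9] F [-3.4 -5.8 11.8] M [-1.04  0.7   0.09] w 10.4 g 81.4 j [-0.02  0.6   1.61 -0.    0.93 -0.55]
turn 89.15 t=22.3 p [574.4  45.6  88.9] F [-5.8 -6.8 12.6] M [-1.19  1.1   0.03] w 10.1 g 81.7 j [-0.02  0.6   1.62 -0.    0.93 -0.01]
push True t=22.9 p [574.4  45.4  88.8] F [-2.1 -0.2 12.4] M [0.05 0.44 0.01] w 9.9 g 81.5 j [-0.02  0.6   1.62 -0.    0.93 -0.01]
```

View pics/s4.png

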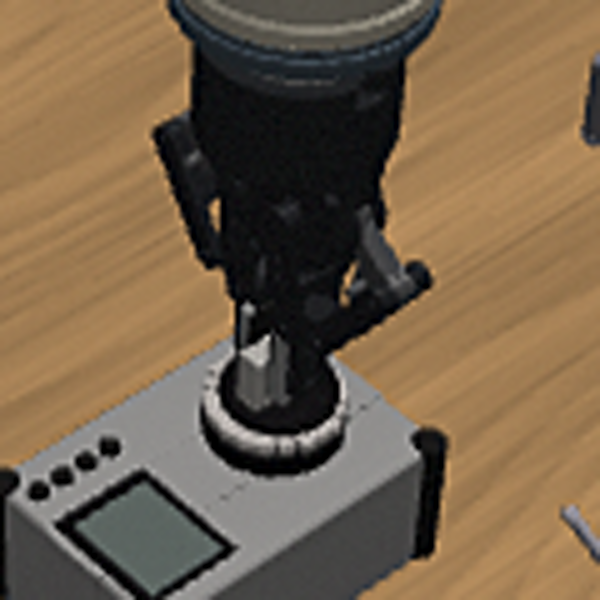

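The bar now points along y, towards the screen, and the rim looks flush on the collar. I'll check the rim height by depth and hand in.

```bash
python3 - <<'E'
from rob import *
from vis import *
s=ctrl.snapshot("scene"); hsv=cv2.cvtColor(s["pixels"],cv2.COLOR_RGB2HSV)
w,m=band(s,COL,.024,.076,.094); print("rim top",len(w),np.percentile(w[:,2],[10,50,90]))
r=np.hypot(cloud(s)[...,0]-COL[0],cloud(s)[...,1]-COL[1]); m=(r>.025)&(r<.028); z=cloud(s)[...,2][m]; print("collar top",np.median(z[(z>.07)&(z<.09)]))
st()
if abs(np.median(w[:,2])-.085)<.002: print(ctrl.sign_off()); st("end")
E
```

```text
rim top 213 [0.07884076 0.08403312 0.08852507]
collar top 0.07898151482813631
 t=23.0 p [574.4  45.4  88.8] F [-3.  -1.1 12.1] M [0.07 0.47 0.05] w 10.4 g 81.5 j [-0.02  0.6   1.62 -0.    0.93 -0.01]
the job is handed in; nothing more can be done
None
the job is handed in; nothing more can be done
```

I handed the job in at 23.0 s: the 26 mm cell is nub up in the tube, and the cap is entered, turned a quarter turn clockwise and held pushed home. Depth puts the rim's top face about 5 mm above the collar, as expected when flush; no verdict came back.

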